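Load the overlocker's thread stand in its path colours

ROBOT

A 7-joint arm with a two-finger parallel gripper is mounted at the origin on the work surface. World frame = base frame: x ahead of the robot, y to its left, z up, the work surface at z = 0. Lengths are in m, angles in rad, forces in N, time in s.
With the tool pointing down it reaches from about 0.375 to 0.925 m from the base axis. Payload 3.1 kg.
Tool frame: the origin (TCP) lies at the very end of the fingers, on their centre line; the grasp point (between the pads) lies grasp_offset behind it (grasp_offset is the distance from the TCP to the grasp point, in m); z points along the fingers, y is the line along which they close (so a half turn about z gives the same grasp; the last joint's range is limited). The gripper opens to 85 mm and grips with 20 to 120 N. Pads are 22 mm wide; open, the fingers measure 114 mm over their backs; the gripper's body (76 mm by 85 mm) begins 54 mm behind the grasp point. The pads swing forward as they close: fully open they stand 13 mm farther back than shut.
Start: joints at [1.005, 0.383, 0.044, 1.598, -0.018, 1.161, -0.05], TCP at [0.293, -0.58, 0.231] pointing down, gripper open.
Joint ranges: [-2.61, 2.61], [-0.41, 2.15], [-1.48, 1.57], [0, 2.5], [-1.57, 4.71], [0.05, 1.97], [-2.85, 2.85]. Speed limits (rad/s): [2.79, 2.79, 3.14, 3.14, 3.14, 3.14, 3.14].

INTERFACE

Orientations are given as [roll, pitch, yaw] about the fixed x, y, z axes, in that order (R = Rz(yaw) Ry(pitch) Rx(roll)).
In Python, from rig import move_to, movel, move_joints, gripper_open, close, pause, ik, grab_frame, Unreachable, finish_job, boxes_of, read_clock, read_joint_positions, read_joint_velocities, read_joint_efforts, read_eef_pos, read_tcp_rot, read_contact_force, read_wrist_torque, read_width, read_grasp_force, grasp_offset gives the robot as it stands. Calls block until the motion is done:
- move_to(position, orientation): joint-space move of the TCP to a pose.
- movel(position, orientation=None, rate=0.15, guard=None): straight line of the TCP; orientation=None keeps the orientation; rate is the mean speed in m/s. With guard (N) it stops when the force on the tool has changed by that much, and returns True; else False.
- move_joints(angles): joint-space move.
- gripper_open() and close(): open the fingers fully, or close them until they stop; the grip force is fixed at half the most.
- pause(seconds).
- ik(position, orientation): joint angles nearest the present ones, or None.
- grab_frame(name): name is "scene" or "side" or "wrist"; returns a dict with "pixels" (420x560x3 uint8, red, green, blue), "vertical_fov" (degrees; the focal length in pixels is half the picture's height over the tangent of half this angle, whatever the lens; pixels are square), "cx", "cy" (the principal point, pixels), "R" (3x3) and "t" (3): a world point X has camera coordinates R X + t. Camera axes: x right, y down, z forward; pixel columns grow to the right and rows downward; lengths in m; the calibration is good to about 2 mm. A picture is of the moment at which its call begins. There is no depth.
A pose or a line that the arm cannot do raises Unreachable and nothing moves.
- finish_job(): hands the job in; it is judged then, once.
Trained networks look in the newest picture that a camera, given by its name, has taken for a name from the list of things; names that differ only in an ending like _2 or _b are one class to them, and where a whole thing is asked for, a point or a joint stands for the part that bears it (a point fixed in the world has none). Each returns a list of dicts, best first, with "p" (0 to 1); they miss things now and then, are a little off and sometimes report something else, mostly with a low value. They report only what shows in the picture. A call takes as long as a camera call. They do not tell look-alikes from the thing itself.
- boxes_of(camera, label): "extent" ([left, top, right, bottom] in pixels, round what is visible of it).
Readings, each from a call of its own:
- read_clock(): time.
- read_joint_positions(): joint angles.
- read_joint_velocities(): joint speeds.
- read_joint_efforts(): joint torques, N m.
- read_eef_pos(): TCP position.
- read_tcp_rot(): TCP orientation.
- read_contact_force(): force on the tool from outside, world axes, zero at the start.
- read_wrist_torque(): the same for the moment, N m.
- read_width(): finger opening in m.
- read_grasp_force(): force on a finger pad.
Only numpy, scipy, OpenCV 4.12 (cv2) and the standard library are available. Lean on these libraries where they do the work, as an engineer would, in place of code of your own. Each camera call takes 0.05 s, during which the arm holds its last target. There are 200 camera calls.

TASK

Load the overlocker's three-pin thread stand for a tension test: put the red, the yellow and the green cone of thread each over the pin in the pad of its own colour, upright and fully down on the pad. One of the pins still carries an empty white core, which goes into the blue empties box. Keep the cones from falling over, and leave the charcoal cone standing where it is.

Things in the scene. Friction and masses are not known exactly. Their poses are not given: they have to be found in the camera images.
- cone_red: red cone of thread standing loose on the table, about 0.15 kg, 95 mm tall: wound body 60 mm across at the foot, 44 mm at 82 mm height, then a white nose 28 mm across. Hollow right through: bore 40 mm wide at the foot, 20 mm at the top. Origin: centre of the underside; z up its axis. Grip from above near the top of the winding, 70 to 80 mm over the foot.
- cone_yellow: yellow cone of thread standing loose on the table, about 0.15 kg, 95 mm tall: wound body 60 mm across at the foot, 44 mm at 82 mm height, then a white nose 28 mm across. Hollow right through: bore 40 mm wide at the foot, 20 mm at the top. Origin: centre of the underside; z up its axis. Grip from above near the top of the winding, 70 to 80 mm over the foot.
- cone_green: green cone of thread standing loose on the table, about 0.15 kg, 95 mm tall: wound body 60 mm across at the foot, 44 mm at 82 mm height, then a white nose 28 mm across. Hollow right through: bore 40 mm wide at the foot, 20 mm at the top. Origin: centre of the underside; z up its axis. Grip from above near the top of the winding, 70 to 80 mm over the foot.
- pad_red: red pad, 74 mm across, 6 mm thick, fixed on the thread stand (grey plate 130 x 360 mm, top 12 mm over the table). Origin: centre of its underside, z up. In its middle an upright 8 mm pin, tip 76 mm over the origin, with a black boss 26 mm across at its foot, 25 mm high, tapered to 14. Cones sit on the pad. 3 pads in a row, 115 mm apart, colours in any order.
- pad_yellow: yellow pad, 74 mm across, 6 mm thick, fixed on the thread stand (grey plate 130 x 360 mm, top 12 mm over the table). Origin: centre of its underside, z up. In its middle an upright 8 mm pin, tip 76 mm over the origin, with a black boss 26 mm across at its foot, 25 mm high, tapered to 14. Cones sit on the pad. 3 pads in a row, 115 mm apart, colours in any order.
- pad_green: green pad, 74 mm across, 6 mm thick, fixed on the thread stand (grey plate 130 x 360 mm, top 12 mm over the table). Origin: centre of its underside, z up. In its middle an upright 8 mm pin, tip 76 mm over the origin, with a black boss 26 mm across at its foot, 25 mm high, tapered to 14. Cones sit on the pad. 3 pads in a row, 115 mm apart, colours in any order.
- core: empty white plastic cone core, loose, 25 g, standing over one of the three pins (which one varies), foot on the pad: a tapered tube open at both ends, 42 mm across at the foot, 26 mm at the top, 95 mm tall, wall 4 mm. Origin: on its axis at mid-height, 47.5 mm above the foot; z along the axis to the narrow end. Lift 75 mm to clear the pin.
- empties_box: open blue plastic box for empty cores, fixed, 150 x 150 mm outside (160 at the rim), 60 mm high, walls and floor 4 mm, to the left or right of the work. Origin: centre of its underside, z up, x and y along its sides.
- cone_charcoal: charcoal (near black) cone of thread, same size as the coloured ones, standing loose among them; not wanted for this job. Origin: centre of the underside; z up.
Things that resemble listed ones, but are neither listed nor needed, are in the scene too. There is more than one size of the cone_green; the one meant has the size given above.

How it is judged:
By the outcome, as a careful person would: the job done as asked, in the order asked, and still so for the second after the job is handed in, with the robot touching nothing.
It also fails if it takes over 99 s, if anything falls off the work surface, if the arm or the gripper's body presses on something with over 40 N, if the wrist force passes 120 N, or if a joint passes its speed limit or range.

## Working session

There is one attempt and no reset: what is moved stays moved. The work goes in short steps, each a Python script; the robot and the scene stay as the last script left them, time stands still between calls to the robot, and variables do not carry over. Pictures are saved under pics/ and viewed, at most 14 in all, crops included, and the job is handed in when it is done.

```bash
mkdir -p pics; ls; cat > h.py <<'E'
import numpy as np, cv2
from rig import *
def snap(cam,fn=None):
    f=grab_frame(cam)
    if fn: cv2.imwrite('pics/'+fn,cv2.cvtColor(np.asarray(f['pixels']),cv2.COLOR_RGB2BGR))
    return f
def K(f):
    fl=210/np.tan(np.radians(f['vertical_fov'])/2); return fl
def proj(f,X):
    c=np.asarray(f['R'])@np.asarray(X,float)+np.asarray(f['t']); fl=K(f)
    return np.array([f['cx']+fl*c[0]/c[2], f['cy']+fl*c[1]/c[2]])
def ray(f,u,v):
    fl=K(f);R=np.asarray(f['R']);t=np.asarray(f['t'])
    d=R.T@np.array([(u-f['cx'])/fl,(v-f['cy'])/fl,1]); return -R.T@t, d/np.linalg.norm(d)
def atz(f,u,v,z):
    o,d=ray(f,u,v); return o+d*(z-o[2])/d[2]
def tri(obs):
    A=np.zeros((3,3));b=np.zeros(3);P=[]
    for f,u,v in obs:
        o,d=ray(f,u,v);M=np.eye(3)-np.outer(d,d);A+=M;b+=M@o;P.append((o,M))
    x=np.linalg.solve(A,b); return x,[np.linalg.norm(M@(x-o)) for o,M in P]
E
python3 - <<'E'
from h import *
print(read_clock(),grasp_offset,read_tcp_rot())
for c in ['scene','side','wrist']:
    f=snap(c,c+'0.png'); print(c,f['vertical_fov'],f['cx'],f['cy'],'campos',(-np.array(f['R']).T@np.array(f['t'])).round(3),np.array(f['R'])[2].round(2))
    if c!='wrist':
        for l in ['cone_red','cone_yellow','cone_green','cone_charcoal','pad_red','pad_yellow','pad_green','core','empties_box']:
            print(l,[(round(b['p'],2),np.round(b['extent']).astype(int).tolist()) for b in boxes_of(c,l)][:4])
E
```

```text
pics
0.0 0.0187 [-3.13895946e+00  1.21314411e-04  4.67907878e-01]
scene 53.99618105698261 280.8656504266447 210.07605910573892 campos [1.121 0.07  0.87 ] [-0.61 -0.06 -0.79]
cone_red [(0.96, [350, 186, 374, 222])]
cone_yellow [(0.97, [240, 176, 264, 209])]
cone_green [(0.97, [174, 176, 202, 209]), (0.79, [138, 185, 165, 211]), (0.52, [180, 160, 196, 180])]
cone_charcoal [(0.93, [304, 181, 328, 220])]
pad_red [(0.59, [249, 250, 282, 277])]
pad_yellow [(0.71, [295, 260, 331, 287]), (0.28, [395, 210, 480, 295])]
pad_green [(0.86, [204, 243, 234, 271])]
core []
empties_box [(0.85, [394, 208, 479, 294])]
side 47.08973072054261 281.70285758523045 211.6883014591829 campos [0.27  0.783 0.795] [ 0.23 -0.72 -0.66]
cone_red [(0.93, [275, 286, 304, 331])]
cone_yellow [(0.67, [317, 190, 340, 231])]
cone_green [(0.98, [323, 151, 344, 186]), (0.8, [365, 160, 384, 192]), (0.7, [329, 144, 346, 152])]
cone_charcoal [(0.65, [298, 236, 326, 283])]
pad_red [(0.57, [230, 209, 261, 229])]
pad_yellow [(0.8, [206, 236, 236, 265])]
pad_green [(0.84, [251, 185, 280, 204]), (0.46, [236, 184, 251, 227])]
core [(0.68, [233, 185, 253, 226])]
empties_box [(0.77, [131, 304, 261, 420]), (0.43, [323, 148, 346, 190])]
wrist 60.672093111722845 276.62136679728695 206.1455878935192 campos [ 0.354 -0.55   0.376] [-0.24 -0.12 -0.96]
```

View pics/scene0.png

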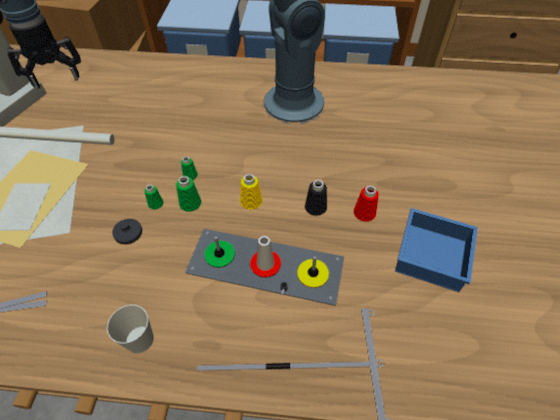

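View pics/side0.png

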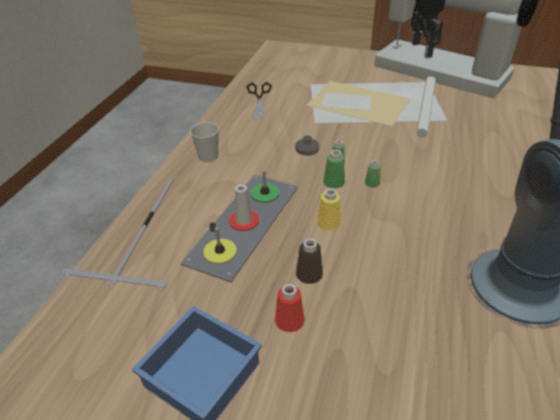

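```bash
cat >> h.py <<'E'
from scipy.optimize import least_squares
TH=np.linspace(0,2*np.pi,32,endpoint=False)
def ringpts(rings):
    return np.concatenate([np.c_[r*np.cos(TH),r*np.sin(TH),np.full(32,z)] for r,z in rings])
CONE=ringpts([(.03,0),(.022,.082),(.014,.082),(.014,.095)])
CORE=ringpts([(.021,0),(.013,.095)])
PAD=ringpts([(.037,0),(.037,.006)])
def fitbox(pts,obs,x0):
    def res(p):
        r=[]
        for f,e in obs:
            c=(pts+p)@np.asarray(f['R']).T+np.asarray(f['t']); fl=K(f)
            uv=c[:,:2]/c[:,2:]*fl+[f['cx'],f['cy']]
            r+=list(np.r_[uv.min(0),uv.max(0)]-e)
        return r
    s=least_squares(res,x0,loss='soft_l1',f_scale=1.5); return s.x,np.array(res(s.x))
E
python3 - <<'E'
from h import *
F={c:snap(c) for c in ['scene','side']}
B={}
def best(l,i=0):
    o=[]
    for c in F:
        bs=boxes_of(c,l)
        if bs: o.append((F[c],bs[0]['extent']))
    return o
# newest picture only per camera
for l,p in [('cone_red',CONE),('cone_yellow',CONE),('cone_green',CONE),('cone_charcoal',CONE),('pad_red',PAD),('pad_yellow',PAD),('pad_green',PAD)]:
    o=best(l); x,r=fitbox(p,o,[.6,0,0]); print(l,len(o),x.round(4),r.round(1))
f=F['scene']
for n,e in [('gsmall1',(138,185,165,211)),('gsmall2',(180,160,196,180))]: print(n,atz(f,(e[0]+e[2])/2,e[3]-5,0).round(3))
print('core base?',fitbox(CORE,[(F['side'],(233,185,253,226)),(F['scene'],(256,235,274,270))],[.6,0,0]))
for uv in [(205,233),(343,250),(334,298),(190,276)]: print('plate',atz(f,*uv,.012).round(3))
for uv in [(416,211),(476,231),(467,287),(397,267)]: print('box',atz(f,*uv,.06).round(3))
print('base',atz(f,294,101,0), 'side base',atz(F['side'],525,283,0))
cv2.imwrite('pics/crop.png',cv2.resize(cv2.cvtColor(f['pixels'][150:310,120:380],cv2.COLOR_RGB2BGR),None,fx=3,fy=3,interpolation=2))
E
```

```text
cone_red 2 [ 0.4427  0.2225 -0.005 ] [-0.   0.5 -0.  -0.4  0.2 -1.9 -0.1  1.8]
cone_yellow 2 [ 0.4297 -0.0823 -0.008 ] [-0.6 -3.8 -0.7 -0.4 -1.   2.  -0.6  0.2]
cone_green 2 [ 0.4564 -0.2425  0.0008] [ 1.6 -0.4 -1.2  1.4 -0.6 -1.7  1.5  0.8]
cone_charcoal 2 [0.4343 0.0922 0.0011] [-1.7  0.1  0.1 -5.1 -0.1 -0.3 -1.2  2.1]
pad_red 2 [ 0.6215 -0.015  -0.0841] [ 5.7 12.3  1.4 17.6 30.6 -1.3 26.5 -4.2]
pad_yellow 2 [0.6455 0.0961 0.0094] [ 0.3 -0.1 -1.5 -0.7 -3.5  0.7  0.5 -0. ]
pad_green 2 [ 0.6155 -0.1312  0.0093] [-0.5 -0.3  0.3  0.1 -0.5  0.4  0.3 -0.1]
gsmall1 [ 0.476 -0.344  0.   ]
gsmall2 [ 0.356 -0.272  0.   ]
core base? (array([ 0.62866411, -0.01703358,  0.01743344]), array([ 1.8095413 ,  0.18642983, -0.86262782, -0.67252471,  0.40811034,
        0.36736904,  0.02596371,  0.02825111]))
plate [ 0.556 -0.179  0.012]
plate [0.573 0.167 0.012]
plate [0.703 0.148 0.012]
plate [ 0.679 -0.188  0.012]
box [0.473 0.341 0.06 ]
box [0.52  0.477 0.06 ]
box [0.672 0.43  0.06 ]
box [0.637 0.283 0.06 ]
base [-0.00533072  0.00252523  0.        ] side base [-1.12406524e-02 -8.69878112e-03 -1.11022302e-16]
```

View pics/crop.png

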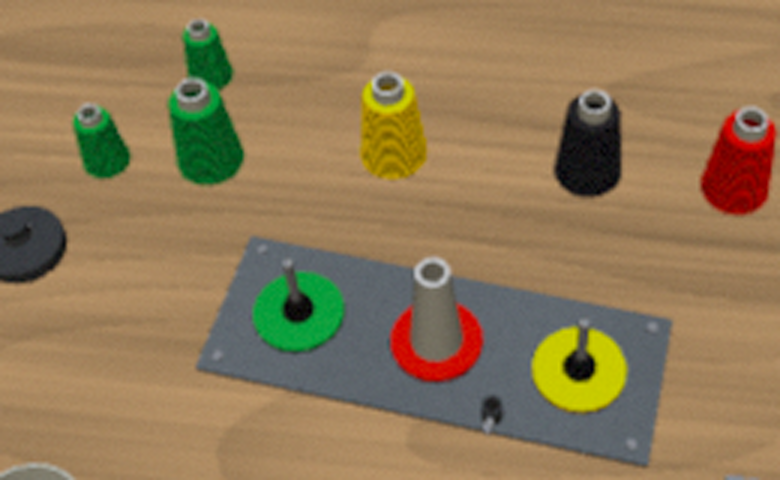

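The thing wanted is the large green cone at (188,192). Look-alikes are the small ones at (153,196) and (188,168), the crop confirms the difference. The core stands on the red pin at (265,255), charcoal is at (317,196). Moving over the core with a wrist look for refinement.

```bash
cat >> h.py <<'E'
YAW=1.4386
def down(y): return [np.pi,0,y]
def yaw_for(p):
    best=None;q0=np.array(read_joint_positions())
    for y in (YAW,YAW-np.pi):
        q=ik(list(p),down(y))
        if q is not None:
            d=abs(np.array(q)-q0).max()
            if best is None or d<best[0]: best=(d,y,q)
    return best[1]
E
python3 - <<'E'
from h import *
for p in [(.6295,-.017,.27),(.6295,-.017,.08),(.443,.2225,.06),(.43,-.082,.06),(.456,-.2425,.06),(.576,.383,.08)]:
    print(p,[np.round(q,2) if q is not None else None for q in (ik(list(p),down(YAW)),ik(list(p),down(YAW-np.pi)))])
y=yaw_for((.6295,-.017,.25)); move_to([.6295,-.017,.25],down(y)); print(y,read_clock())
f=snap('wrist','w1.png')
for l,p,x0 in [('core',CORE,[.63,-.017,.018]),('pad_yellow',PAD,[.6455,.096,.012]),('pad_green',PAD,[.615,-.131,.012]),('pad_red',PAD,[.63,-.017,.012])]:
    bs=boxes_of('wrist',l); print(l,[(round(b['p'],2),np.round(b['extent']).astype(int).tolist()) for b in bs][:2])
    if bs: x,r=fitbox(p,[(f,bs[0]['extent'])],x0); print(x.round(4),r.round(1))
E
```

```text
(0.6295, -0.017, 0.27) [array([ 0.36,  0.36, -0.51,  1.58,  0.18,  1.24, -0.31]), array([ 0.83,  0.63, -1.24,  1.56,  0.6 ,  1.39,  2.54])]
(0.6295, -0.017, 0.08) [array([ 0.36,  0.57, -0.51,  1.74,  0.34,  0.92, -0.42]), array([ 0.82,  0.94, -1.25,  1.72,  0.96,  1.23,  2.33])]
(0.443, 0.2225, 0.06) [array([ 0.32,  0.56, -1.02,  2.05,  0.63,  0.88, -1.19]), array([ 0.47,  0.73, -1.24,  2.05,  0.85,  1.01,  1.79])]
(0.43, -0.082, 0.06) [array([ 0.49,  0.27, -0.43,  2.2 ,  0.18,  0.7 , -0.19]), array([-1.02,  0.77,  1.38,  2.26, -0.97,  0.98, -2.3 ])]
(0.456, -0.2425, 0.06) [array([ 0.67,  0.38, -0.3 ,  2.03,  0.16,  0.75,  0.14]), array([ 0.25,  0.37,  0.18,  2.05, -0.1 ,  0.73, -2.78])]
(0.576, 0.383, 0.08) [array([-0.01,  0.83, -0.94,  1.56,  0.72,  1.13, -1.25]), array([ 0.13,  1.04, -1.26,  1.55,  1.01,  1.31,  1.75])]
1.4386 4.1833
core [(0.57, [256, 156, 298, 210])]
[ 0.6294 -0.0239  0.0107] [ 1.9 -1.  -1.9  0.7]
pad_yellow [(0.95, [234, 14, 314, 94])]
[0.6424 0.0937 0.0154] [ 1.7 -1.3 -1.7  1.5]
pad_green [(0.87, [246, 242, 306, 301])]
[ 0.6122 -0.1437 -0.003 ] [-0.4  0.4  0.4 -0.5]
pad_red [(0.72, [243, 134, 311, 204])]
[ 0.6299 -0.0196  0.0063] [-0.3  0.3  0.4 -0.4]
```

View pics/w1.png

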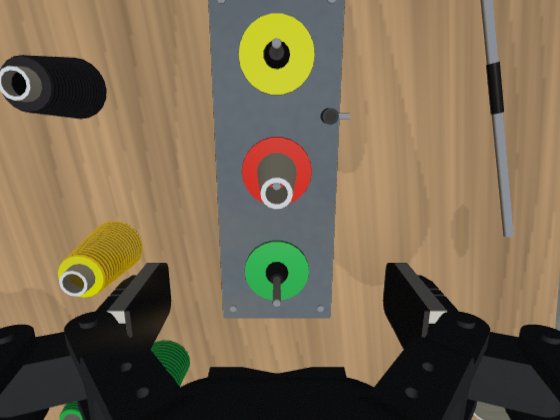

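The wrist view shows the yellow pad at (277,54), red at (277,170) with the core leaning out of frame centre at (276,180), and green at (276,272). I'll fix the row pose with z known, then take the core.

```bash
cat >> h.py <<'E'
def fitbox_xy(pts,obs,x0):
    z=x0[2]
    def res(p):
        r=[]
        for f,e in obs:
            c=(pts+np.r_[p,z])@np.asarray(f['R']).T+np.asarray(f['t']); fl=K(f)
            uv=c[:,:2]/c[:,2:]*fl+[f['cx'],f['cy']]
            r+=list(np.r_[uv.min(0),uv.max(0)]-e)
        return r
    s=least_squares(res,x0[:2],loss='soft_l1',f_scale=1.5); return np.r_[s.x,z],np.array(res(s.x))
E
python3 - <<'E'
from h import *
f=snap('wrist'); g=snap('scene')
P={}
for l,x0 in [('pad_yellow',[.6455,.096,.012]),('pad_green',[.615,-.131,.012]),('pad_red',[.63,-.017,.012])]:
    b=boxes_of('wrist',l)[0]['extent']; P[l]=fitbox_xy(PAD,[(f,b)],x0)[0]; print(l,P[l])
b=boxes_of('wrist','core')
print('core top',atz(f,276.5,193,.113), 'scene core top',atz(g,264.5,240,.113))
# red cone foot check etc. from wrist for yellow
bs=boxes_of('wrist','cone_yellow'); print(bs[0]['extent'],fitbox_xy(CONE,[(f,bs[0]['extent'])],[.43,-.08,0]))
E
```

```text
pad_yellow [0.64389477 0.09598249 0.012     ]
pad_green [ 0.61356521 -0.13459865  0.012     ]
pad_red [ 0.62982127 -0.01880775  0.012     ]
core top [ 0.62976305 -0.0185202   0.113     ] scene core top [ 0.62820828 -0.01563288  0.113     ]
[58.0, 224.6, 143.3, 298.5] (array([ 0.43161516, -0.0856272 ,  0.        ]), array([ 0.06442798, -1.72290592, -0.07988459,  1.37055558]))
```

```bash
python3 - <<'E'
from h import *
c=[.6297,-.0182]; gz=.018+.070-grasp_offset
movel([*c,gz+.06],rate=.2)
print('guard',movel([*c,gz],rate=.08,guard=8)); close(); print('w',read_width(),read_grasp_force(),read_eef_pos(),read_contact_force())
movel([*c,gz+.13],rate=.12); print('w',read_width(),read_clock())
b=[.5755,.383]
movel([*b,gz+.13],rate=.25)
snap('side','s1.png')
movel([*b,gz+.0],rate=.12,guard=8)
print(read_eef_pos(),read_width()); gripper_open(); movel([*b,.2],rate=.25)
print(read_clock()); f=snap('side','s2.png')
# go over red cone
x=[.4427,.2225]
move_to([x[0]+.0,x[1]-.04,.25],down(YAW)); f=snap('wrist','w2.png')
for l,x0 in [('cone_red',[*x,0]),('cone_charcoal',[.434,.092,0])]:
    bs=boxes_of('wrist',l)
    if bs: print(l,bs[0]['p'],np.round(bs[0]['extent']),fitbox_xy(CONE,[(f,bs[0]['extent'])],x0),fitbox(CONE,[(f,bs[0]['extent'])],x0))
print(read_clock())
im=np.hstack([cv2.resize(cv2.imread('pics/'+n),(400,300)) for n in('s2.png','w2.png')]); cv2.imwrite('pics/m1.png',im)
E
```

```text
guard False
w 0.028320604762023683 58.825382404611446 [ 0.6302441  -0.01820287  0.06994185] [0.40676963 0.52664826 2.67642043]
w 0.02875405626934349 8.2417
[0.57623997 0.38377147 0.07055254] 0.02789210839322984
12.5583
cone_red 0.73 [246. 104. 303. 169.] (array([0.44624681, 0.22035353, 0.        ]), array([ 0.50089557,  1.91816264, -0.50209386, -1.44583246])) (array([0.446526  , 0.22176511, 0.01407098]), array([-0.5301407 ,  0.46016499,  0.5317485 , -0.37276264]))
cone_charcoal 0.7 [254. 220. 308. 298.] (array([0.43691521, 0.09277694, 0.        ]), array([ 1.26031285,  0.78627097, -1.26491313, -0.73348005])) (array([0.4373891 , 0.09730853, 0.00982854]), array([ 0.60092742, -0.37288548, -0.60263572,  0.3099775 ]))
13.725
```

View pics/m1.png

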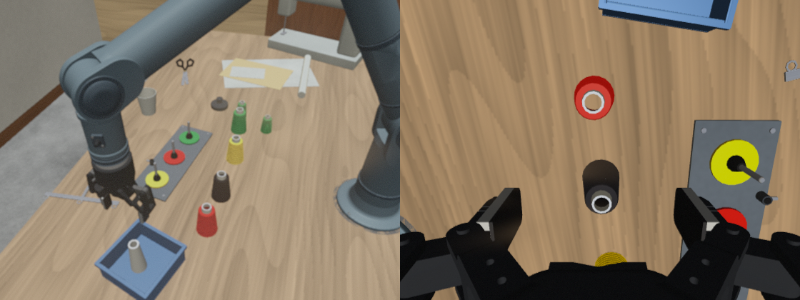

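The core stands in the box (m1 left, about (138,255)), and the red cone is seen at about (593,98) in the wrist half. Next, the red cone.

```bash
cat >> h.py <<'E'
PADS={'red':(.6297,-.0182),'yellow':(.6447,.0955),'green':(.6148,-.132)}
def pick_place(x,col):
    gz=.070-grasp_offset
    movel([*x,gz+.065],rate=.2)
    print('down guard',movel([*x,gz],rate=.1,guard=8)); close(); w=read_width(); print('w',w,read_clock())
    movel([*x,gz+.15],rate=.15); print('w',read_width())
    p=PADS[col]
    movel([*p,gz+.15],rate=.25); snap('side',f'carry_{col}.png')
    movel([*p,gz+.03],rate=.1,guard=8) and print('EARLY')
    e=read_eef_pos(); print(e,read_contact_force())
    if e[2]>gz+.035: return False
    hit=movel([*p,gz+.014],rate=.04,guard=6); print('hit',hit,np.round(read_eef_pos(),4),gz+.018,read_contact_force(),read_width())
    gripper_open(); movel([*p,gz+.14],rate=.2); print('t',read_clock()); return True
E
python3 - <<'E'
from h import *
print(pick_place((.445,.2212),'red'))
x=(.431,-.084)
move_to([x[0],x[1]-.04,.25],down(YAW)); f=snap('wrist','w3.png'); snap('side','s3.png')
bs=boxes_of('wrist','cone_yellow')
if bs: print(bs[0]['p'],np.round(bs[0]['extent']),fitbox_xy(CONE,[(f,bs[0]['extent'])],[*x,0]),fitbox(CONE,[(f,bs[0]['extent'])],[*x,0]))
im=np.hstack([cv2.resize(cv2.imread('pics/'+n),(400,300)) for n in('s3.png','w3.png')]); cv2.imwrite('pics/m2.png',im)
E
```

```text
down guard False
w 0.044390959321951015 15.85
w 0.04442660255029854
[ 0.63060825 -0.01808445  0.08231892] [ 1.15567945  0.00779307 -1.34880809]
hit True [ 0.6307 -0.0182  0.0705] 0.0693 [ 0.18887475 -0.14035402  3.76767735] 0.04452541384120109
t 21.35
True
0.72 [245. 104. 302. 164.] (array([ 0.43428973, -0.0834096 ,  0.        ]), array([ 0.98014636, -0.64426943, -0.9838617 ,  0.51263315])) (array([ 0.43431598, -0.08329722,  0.00126878]), array([ 0.89018989, -0.76633182, -0.89341326,  0.60988487]))
```

View pics/m2.png

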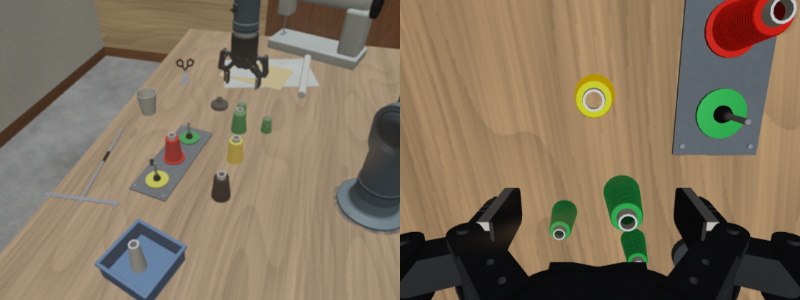

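Red is on its pad, upright (m2 left at (173,147)). Next, yellow, then the green look.

```bash
python3 - <<'E'
from h import *
ok=pick_place((.433,-.0834),'yellow'); print(ok)
if ok:
    x=(.4564,-.2425)
    move_to([x[0],x[1]-.04,.25],down(YAW)); f=snap('wrist','w4.png'); snap('side','s4.png')
    for b in boxes_of('wrist','cone_green'):
        print(round(b['p'],2),np.round(b['extent']),*[a.round(4) for a in fitbox_xy(CONE,[(f,b['extent'])],[*x,0])])
    im=np.hstack([cv2.resize(cv2.imread('pics/'+n),(400,300)) for n in('s4.png','w4.png')]); cv2.imwrite('pics/m3.png',im)
E
```

```text
down guard False
w 0.04449619938906646 24.55
w 0.044231985035335104
[0.64556099 0.09581073 0.08237738] [-0.81096725 -0.57050369 -0.89114747]
hit True [0.6458 0.0958 0.0706] 0.0693 [-0.86545622 -0.29101398  3.53069974] 0.044304549597054495
t 29.95
True
0.7 [274. 202. 308. 248.] [ 0.4637 -0.3265  0.    ] [-13.1053 -20.5746   4.9904   5.6441]
0.58 [242. 110. 297. 174.] [ 0.4543 -0.2488  0.    ] [-0.4439  0.9592  0.4452 -0.7736]
0.57 [152. 150. 202. 200.] [ 0.3691 -0.2654  0.    ] [ -1.979  -12.208   20.4624   3.3968]
```

View pics/m3.png

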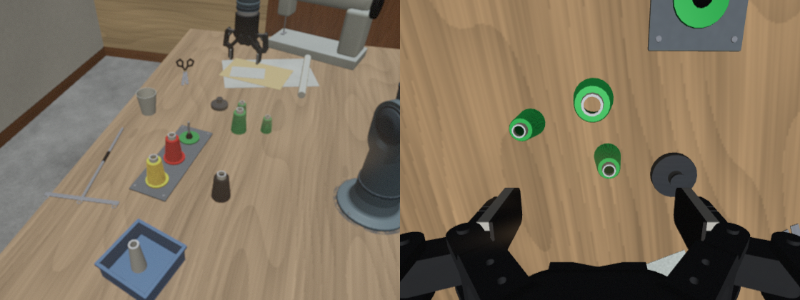

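Yellow is seated (m3 left at (154,170)). In the wrist half the large green is the middle one at (593,99), the two small ones are clear of the fingers.

```bash
python3 - <<'E'
from h import *
ok=pick_place((.455,-.2465),'green'); print(ok)
if ok:
    move_to([.50,-.30,.35],down(YAW)); pause(.5); g=snap('scene','c5.png'); s=snap('side','s5.png')
    for c in('red','yellow','green'):
        o=[(f,boxes_of(n,'cone_'+c)) for n,f in(('scene',g),('side',s))]
        o=[(f,b[0]['extent']) for f,b in o if b]
        print(c,len(o),*[a.round(4) for a in fitbox(CONE,o,[*PADS[c],.018])])
    A=cv2.imread('pics/c5.png')[150:310,120:320];B=cv2.imread('pics/s5.png')[130:290,180:380]
    cv2.imwrite('pics/m4.png',cv2.resize(np.hstack([A,B]),(800,320),interpolation=2))
    print(read_clock())
E
```

```text
down guard False
w 0.04481257118767837 33.7917
w 0.043988210914111044
[ 0.6156536  -0.13205272  0.08227212] [-0.04913253 -0.14137698 -0.88491165]
hit True [ 0.6158 -0.1321  0.0707] 0.0693 [-0.83457761 -0.14183765  3.77616601] 0.04437781850525676
t 38.8667
True
red 2 [ 0.6307 -0.0166  0.013 ] [ 0.698  -1.0136 -2.1907  0.222  -0.1137 -0.5097 -0.6214  1.5993]
yellow 2 [0.6454 0.0986 0.011 ] [-0.8124 -2.4054 -1.0617 -0.5247 -0.8494  1.0065 -1.6689  0.578 ]
green 2 [ 0.369  -0.4072 -0.1281] [-4.7118 -7.2818 -0.2005 -2.4505 -5.5176  1.6554 -0.6673  4.644 ]
40.775
```

View pics/m4.png

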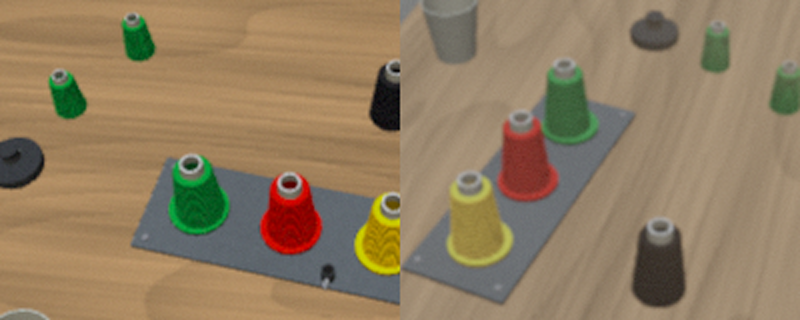

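All three cones stand upright and fully down on their own pads, at (197,195), (290,215) and (390,235) in m4. Charcoal and the small green cones are untouched (the green fit above picked up a small one).

```bash
python3 -c "
from rig import *
print(finish_job())"
```

```text
the job is handed in; nothing more can be done
None
```

The job is handed in: the red, yellow and green cones are on their own pins, upright and down on the pads. The core is in the blue box and the charcoal cone was left where it stood. It took about 41 s of robot time.

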